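Sweep the clam shells off the chopping board

ROBOT

A 6-joint arm with a two-finger parallel gripper is mounted at the origin on the work surface. World frame = base frame: x ahead of the robot, y to its left, z up, the work surface at z = 0. Lengths are in m, angles in rad, forces in N, time in s.
With the tool pointing down it reaches from about 0.275 to 0.875 m from the base axis. Payload 12.5 kg.
Tool frame: the origin (TCP) lies midway between the tips of the shut fingers; the grasp point (between the pads) lies 19 mm behind it (ctrl.pinch_z is the distance from the TCP to the grasp point, in m); y points along the fingers, z is the direction in which the jaws open and shut, and the axes are right-handed (so a half turn about y gives the same grasp; the last joint's range is limited). The gripper opens to 85 mm and grips with 20 to 120 N. Pads are 22 mm wide; open, the fingers measure 114 mm over their backs; the gripper's body (76 mm by 85 mm) begins 54 mm behind the grasp point. The pads swing forward as they close: fully open they stand 13 mm farther back than shut.
Start: joints at [1.245, 0.351, 1.652, -0, 1.139, -0.085], TCP at [0.131, 0.534, 0.231] pointing down, gripper open.
Joint ranges: [-2.75, 2.75], [-0.79, 2.1], [0.01, 2.65], [-1.57, 4.71], [0.07, 3.14], [-2.87, 2.87]. Speed limits (rad/s): [2.22, 2.22, 2.79, 3.14, 3.14, 3.14].

INTERFACE

Orientations are given as a 3x3 rotation matrix whose columns are the frame's x, y, z axes.
In Python, from bench import ctrl, set_gripper, planner, grab_frame, camera_info, job, cut_out, pinpoint, monitor gives the robot as it stands. Calls block until the motion is done:
- ctrl.movep(position, orientation): joint-space move of the TCP to a pose.
- ctrl.movel(position, velocity=0.15, orientation=None, contact_N=None): straight line of the TCP; orientation=None keeps the orientation; velocity is the mean speed in m/s. With contact_N (N) it stops when the force on the tool has changed by that much, and returns True; else False.
- ctrl.movej(angles): joint-space move.
- set_gripper(opening, grasp_force=None): finger opening in m; grasp_force is the grip in N (None keeps the last); returns when the fingers have stopped.
- ctrl.hold(seconds).
- planner.solve_ik(position, orientation): joint angles nearest the present ones, or None.
- grab_frame(name): name is "side" or "top" or "wrist"; returns the picture (384x512x3 uint8, red, green, blue); there is no depth.
- camera_info(name): a dict with "mtx" (3x3 intrinsics, pixels), "distortion" ([k1, k2, p1, p2, k3] as OpenCV has them; the pictures are not rectified), "xyz" and "attitude" of the camera in the world; the wrist camera has in their place "tool_from_camera" (4x4, takes a point from camera to tool coordinates, whose origin is the TCP and whose axes are the tool frame's). Camera axes: x right, y down, z forward; pixel columns grow to the right and rows downward; lengths in m; the calibration is good to about 2 mm. A picture is of the moment at which its call begins: read the wrist's pose just before it. camera_info takes no time and is no camera call.
A pose or a line that the arm cannot do raises ctrl.PlanningError and nothing moves.
- job.sign_off(): hands the job in, once; it reports no verdict.
Trained networks look in the newest picture that a camera, given by its name, has taken for a name from the list of things; names that differ only in an ending like _2 or _b are one class to them, and where a whole thing is asked for, a point or a joint stands for the part that bears it (a point fixed in the world has none). Each returns a list of dicts, best first, with "p" (0 to 1); they miss things now and then, are a little off and sometimes report something else, mostly with a low value. They report only what shows in the picture. A call takes as long as a camera call.
- cut_out(query, camera): "pixels" (384x512 bool, what is visible of it) and "extent" ([centre column, centre row, width, height] in pixels, round what is visible of it).
- pinpoint(query, camera): "at" ([row, column] in pixels: a listed point, or the origin of a listed thing).
Readings, each from a call of its own:
- monitor.get_clock(): time.
- monitor.get_joint_positions(): joint angles.
- monitor.get_qd(): joint speeds.
- monitor.get_tau(): joint torques, N m.
- monitor.get_eef_pos(): TCP position.
- monitor.get_orientation(): TCP orientation.
- monitor.get_wrist_force(): force on the tool from outside, world axes, zero at the start.
- monitor.get_ft_torque(): the same for the moment, N m.
- monitor.get_opening(): finger opening in m.
Only numpy, scipy, OpenCV 4.12 (cv2) and the standard library are available. Lean on these libraries where they do the work, as an engineer would, in place of code of your own. Each camera call takes 0.05 s, during which the arm holds its last target.

TASK

Clear the chopping board: with your fingertips, sweep the three empty clam shells across it and off its side edge into the empty steel pan, not into the pan of lemons on the other side. Only push the shells along, do not pick any of them up. Leave the spice jar and the little ramekin on the board where they stand.

Things in the scene. Friction and masses are not known exactly. Their poses are not given: they have to be found in the camera images.
- board: white plastic chopping board on low steel legs, fixed. Origin on the table below its working area; x points away from the robot, y to its left. The flat rimless top is 80 mm above the table, x -120 to +190 mm, y -150 to +150 mm, 20 mm thick. Shells and jar stand near x = -70 or +70, y = -65 or +65 mm, one to a corner; the jar may stand between a shell and the pan. The middle strip (x about 0) is free
- empty_pan: open, empty steel pan, 300 mm (x) by 165 mm (y) by 56 mm high, walls 3 mm, fixed on the table at the board's left (+y) or right (-y) edge. Its long near wall is tucked 11 mm under that edge, 4 mm below the slab, so what goes over the edge drops in. Origin under the middle of its bottom, at board x = -10 mm; axes as the board's
- lemon_pan: the same pan filled with whole lemons, fixed at the board's opposite edge; origin under the middle of its bottom, the lemons reach 60 mm above the table
- shell_a_center (a point): an empty clam half-shell, grey-brown, domed and ribbed on top with a flat underside: round, 56 mm across, 19 mm high with an upright edge 9 mm high, about 25 g, loose, lying dome up on the chopping board and sliding freely over it. This point is its centre, 9 mm above its underside
- shell_b_center (a point): an empty clam half-shell, grey-brown, domed and ribbed on top with a flat underside: round, 56 mm across, 19 mm high with an upright edge 9 mm high, about 25 g, loose, lying dome up on the chopping board and sliding freely over it. This point is its centre, 9 mm above its underside
- shell_c_center (a point): an empty clam half-shell, grey-brown, domed and ribbed on top with a flat underside: round, 56 mm across, 19 mm high with an upright edge 9 mm high, about 25 g, loose, lying dome up on the chopping board and sliding freely over it. This point is its centre, 9 mm above its underside
- spice_jar_center (a point): small round glass spice jar with a black lid, loose, standing on the board among the shells: 36 mm across, 62 mm high; this point is its centre, 31 mm above its underside. To be left alone
- ramekin_center (a point): small white ceramic ramekin, loose, standing on the board near its far edge, midway across: 50 mm across, 28 mm high; this point is its centre, 14 mm above its underside. To be left alone

How it is judged:
At the end, for the whole second after the job is handed in: All three shells lie inside the empty pan, below its rim (within 147 mm of its centre along it and 80 mm across it, lower than 56 mm above the table), no longer moving (rocking a little, below 0.1 m/s, is allowed). The spice jar and the ramekin stand upright within 20 mm of where they stood (x of shell_a_center in the frame of empty_pan between -0.147 and 0.147 m and y of shell_a_center in the frame of empty_pan between -0.08 and 0.08 m and height (world z) of each of shell_a_center, shell_b_center, shell_c_center below 0.056 m and linear speed of each of shell_a, shell_b, shell_c below 0.1 m/s and x of shell_b_center in the frame of empty_pan between -0.147 and 0.147 m and y of shell_b_center in the frame of empty_pan between -0.08 and 0.08 m and x of shell_c_center in the frame of empty_pan between -0.147 and 0.147 m and y of shell_c_center in the frame of empty_pan between -0.08 and 0.08 m and distance of each of spice_jar_center, ramekin_center from where it was at the start of the episode below 0.02 m and angle between each of spice_jar_center, ramekin_center's own z axis and vertical below 0.2 rad); the robot touches nothing.
It fails at once if a shell is lifted: its centre comes more than 16 mm above where it lay on the board (105 mm above the table) (height (world z) of any of shell_a_center, shell_b_center, shell_c_center above 0.105 m).
It fails at once if the spice jar is pushed more than 20 mm from its place or tipped (distance of spice_jar_center from where it was at the start of the episode above 0.02 m or angle between spice_jar_center's own z axis and vertical above 0.4 rad).
It fails at once if the ramekin is pushed more than 20 mm from its place or tipped (distance of ramekin_center from where it was at the start of the episode above 0.02 m or angle between ramekin_center's own z axis and vertical above 0.4 rad).
It also fails if it takes over 67 s, if anything falls off the work surface, if the arm or the gripper's body presses on something with over 40 N, if the wrist force passes 120 N, or if a joint passes its speed limit or range.

## Working session

There is one attempt and no reset: what is moved stays moved. The work goes in short steps, each a Python script; the robot and the scene stay as the last script left them, time stands still between calls to the robot, and variables do not carry over. Pictures are saved under pics/ and viewed, and the job is handed in when it is done.

```bash
ls; mkdir -p pics
python3 - <<'E'
from bench import *
import cv2,numpy as np
for n in ("top","side"):
    f=grab_frame(n); cv2.imwrite(f"pics/{n}0.png",f[...,::-1])
    c=camera_info(n); print(n,c)
    for q in ("shell_a_center","spice_jar_center","ramekin_center","board","empty_pan","lemon_pan"):
        print(q,[(np.round(d["at"],1).tolist(),round(d["p"],2)) for d in pinpoint(q,n)])
print(monitor.get_clock(),monitor.get_orientation())
E
```

```text
pics
top {'mtx': array([[422.36955625,   0.        , 250.26919056],
       [  0.        , 422.36955625, 186.04362078],
       [  0.        ,   0.        ,   1.        ]]), 'distortion': array([-0.14386958,  0.        ,  0.        ,  0.        ,  0.        ]), 'xyz': array([0.45204757, 0.03340879, 0.99502348]), 'attitude': array([[-0.00992133, -0.98795325,  0.15443425],
       [-0.99985469,  0.00766036, -0.01522858],
       [ 0.0138621 , -0.1545629 , -0.9878857 ]])}
shell_a_center [([235.5, 307.0], 0.84)]
spice_jar_center [([248.7, 243.9], 0.59)]
ramekin_center [([139.2, 270.3], 0.75)]
board [([215.2, 268.0], 0.92)]
empty_pan [([224.9, 177.6], 0.92)]
lemon_pan [([209.1, 360.9], 0.58), ([223.0, 179.4], 0.53)]
side {'mtx': array([[465.45620927,   0.        , 256.85800544],
       [  0.        , 465.45620927, 196.42622615],
       [  0.        ,   0.        ,   1.        ]]), 'distortion': array([-0.1316827,  0.       ,  0.       ,  0.       ,  0.       ]), 'xyz': array([ 0.32779269, -0.55324406,  0.74023215]), 'attitude': array([[ 0.91396152, -0.29476795,  0.27890178],
       [-0.40579905, -0.66182464,  0.6303295 ],
       [-0.00121687, -0.68927498, -0.72449881]])}
shell_a_center [([256.8, 230.2], 0.9)]
spice_jar_center [([245.6, 247.6], 0.51)]
ramekin_center [([188.6, 317.8], 0.86), ([246.0, 251.7], 0.23)]
board [([246.1, 251.8], 0.78)]
empty_pan [([180.5, 197.9], 0.69)]
lemon_pan [([337.3, 306.3], 0.56)]
0.7 [[ 9.71147867e-01 -1.69875121e-06  2.38478135e-01]
 [-2.38478135e-01  1.09594659e-05  9.71147867e-01]
 [-4.26333159e-06 -1.00000000e+00  1.02381469e-05]]
```

View pics/top0.png

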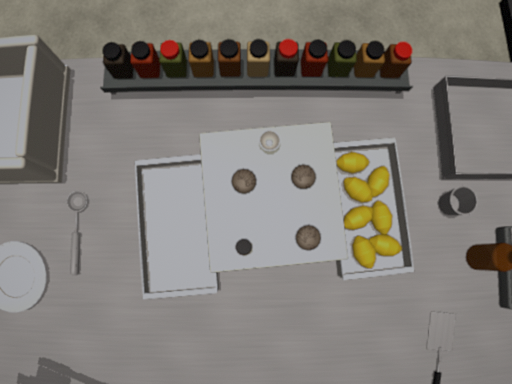

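View pics/side0.png

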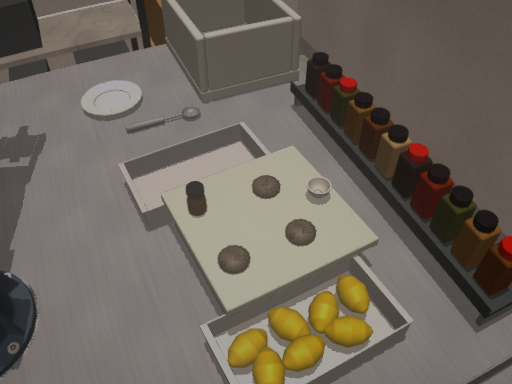

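Top view: empty pan on the left (col 178), lemons on the right. Shells sit at (col, row) (244,181), (304,177) and (309,238). The jar at (244,247) blocks the near-right shell, and the ramekin is at (270,141). Next I'll convert these to world positions.

```bash
cat > h.py <<'E'
from bench import *
import cv2,numpy as np
def ray(n,uv,z):
    c=camera_info(n)
    p=cv2.undistortPoints(np.array([[uv]],float),c["mtx"],c["distortion"])[0,0]
    d=c["attitude"]@np.array([p[0],p[1],1.]); o=c["xyz"]
    return o+d*(z-o[2])/d[2]
def proj(n,P):
    c=camera_info(n);R=c["attitude"]
    return cv2.projectPoints(np.atleast_2d(np.array(P,float)),cv2.Rodrigues(R.T)[0],-R.T@c["xyz"],c["mtx"],c["distortion"])[0][:,0]
def snap(n,tag):
    f=grab_frame(n); cv2.imwrite(f"pics/{n}{tag}.png",f[...,::-1]); return f
def shells(n,z=0.089):
    return [(round(d["p"],2),np.round(d["extent"],0).tolist(),np.round(ray(n,[np.where(d["pixels"])[1].mean(),np.where(d["pixels"])[0].mean()],z),4)[:2].tolist()) for d in cut_out("shell_a_center",n)]
E
python3 - <<'E'
from h import *
for n in("top","side"):
    f=grab_frame(n)
    print(n); [print(s) for s in shells(n)]
    for q,z in(("spice_jar_center",.111),("ramekin_center",.094)):
        for d in cut_out(q,n):
            r,c=np.where(d["pixels"]);print(q,round(d["p"],2),d["extent"],ray(n,[c.mean(),r.mean()],z)[:2])
    for q in ("board","empty_pan"):
      for d in cut_out(q,n)[:1]:
        m=d["pixels"].astype(np.uint8)
        cs=max(cv2.findContours(m,0,2)[0],key=cv2.contourArea)
        pts=np.array([ray(n,p[0],.08 if q=="board" else .056)[:2] for p in cs.astype(float)],np.float32)
        print(q,d["p"],d["extent"],cv2.minAreaRect(pts))
for uv in[(200,132),(332,124),(346,261),(209,270)]: print(ray("top",uv,.08))
E
```

```text
top
(0.57, [308.0, 235.0, 24.0, 28.0], [0.4831, -0.1025])
(0.27, [177.0, 227.0, 82.0, 143.0], [0.5042, 0.1867])
spice_jar_center 0.68 [244.3, 245.9, 15.8, 13.7] [0.46464962 0.03590294]
ramekin_center 0.55 [271.8, 138.8, 21.3, 19.0] [ 0.6958673  -0.02525699]
board 0.56 [273.7, 199.7, 151.6, 150.9] ((0.57509446144104, -0.028558596968650818), (0.31300026178359985, 0.30362582206726074), 4.796812534332275)
empty_pan 0.77 [176.3, 225.1, 82.0, 143.6] ((0.5121121406555176, 0.18795044720172882), (0.315143346786499, 0.1704496145248413), 5.735321998596191)
side
(0.82, [235.0, 259.0, 34.0, 31.0], [0.4812, -0.1066])
spice_jar_center 0.78 [195.8, 198.6, 22.5, 32.6] [0.46414565 0.03693928]
ramekin_center 0.95 [320.1, 186.3, 22.0, 24.4] [ 0.6968494  -0.01490696]
board 0.94 [269.5, 230.9, 215.0, 175.9] ((0.5744670033454895, -0.032793596386909485), (0.31869035959243774, 0.3111400604248047), 5.082879066467285)
empty_pan 0.86 [192.8, 176.7, 149.7, 107.5] ((0.5156052708625793, 0.16754676401615143), (0.32052159309387207, 0.21941260993480682), 5.6835551261901855)
[0.71871462 0.130902   0.08      ]
[ 0.73625732 -0.16773105  0.08      ]
[ 0.42914703 -0.18645044  0.08      ]
[0.41403137 0.10938086 0.08      ]
```

```bash
cat >> h.py <<'E'
YAW=np.deg2rad(4.3); O=np.array([.5396,-.0300])
EX=np.array([np.cos(YAW),np.sin(YAW)]); EY=np.array([-EX[1],EX[0]])
def W(x,y): return O+x*EX+y*EY
def B(p): d=np.asarray(p)[:2]-O; return np.array([d@EX,d@EY])
def blobs(n,f,z=.089,lo=60):
    g=f.max(2); poly=proj(n,[[*W(x,y),.08] for x,y in[(-.115,-.145),(.185,-.145),(.185,.145),(-.115,.145)]]).astype(np.int32)
    m=np.zeros(g.shape,np.uint8); cv2.fillPoly(m,[poly],1)
    m&=(g<130).astype(np.uint8)
    k,_,st,ce=cv2.connectedComponentsWithStats(m)
    return [(st[i].tolist(),np.round(ray(n,ce[i],z)[:2],4),np.round(B(ray(n,ce[i],z)),4)) for i in range(1,k) if st[i,4]>60]
E
python3 - <<'E'
from h import *
for n in("top","side"):
    f=grab_frame(n); print(n)
    for b in blobs(n,f): print(b)
    v=cv2.resize(f[90:300,120:430] if n=="top" else f[110:384,100:420],None,fx=2.4,fy=2.1)[...,::-1].copy()
    cv2.imwrite(f"pics/{n}zoom.png",v)
    P=[[*W(x,y),.08] for x,y in[(-.12,-.15),(.19,-.15),(.19,.15),(-.12,.15)]]
    print(proj(n,P).round())
E
```

```text
top
([291, 164, 25, 25, 481], array([ 0.6144, -0.0962]), array([ 0.0696, -0.0716]))
([231, 168, 26, 26, 481], array([0.6057, 0.0338]), array([0.0707, 0.0587]))
([295, 225, 26, 26, 523], array([ 0.4817, -0.1027]), array([-0.0632, -0.0682]))
([235, 239, 17, 17, 228], array([0.4628, 0.0354]), array([-0.0716,  0.071 ]))
[[347. 260.]
 [331. 122.]
 [199. 132.]
 [208. 273.]]
side
([252, 175, 29, 24, 546], array([0.6051, 0.0306]), array([0.0699, 0.0555]))
([186, 181, 21, 37, 618], array([0.4683, 0.0548]), array([-0.0648,  0.0899]))
([306, 189, 25, 16, 240], array([ 0.6848, -0.0369]), array([ 0.1442, -0.0177]))
([285, 219, 32, 27, 674], array([ 0.6136, -0.0997]), array([ 0.0686, -0.075 ]))
([218, 245, 33, 30, 760], array([ 0.4816, -0.1064]), array([-0.0636, -0.0718]))
[[224. 311.]
 [378. 239.]
 [293. 144.]
 [159. 192.]]
```

View pics/topzoom.png

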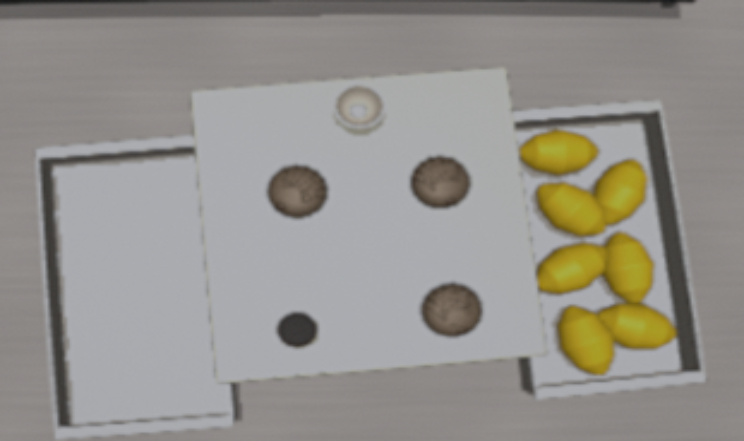

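```bash
cat >> h.py <<'E'
def Rm(ax,s=1):
    z=np.array([*ax,0])*s; y=np.array([0,0,-1.]); return np.column_stack([np.cross(y,z),y,z])
def best(p,ax):
    q=monitor.get_joint_positions(); r=[]
    for s in(1,-1):
        j=planner.solve_ik(p,Rm(ax,s))
        if j is not None: r.append((np.abs(np.array(j)-q).max(),s))
    return Rm(ax,min(r)[1])
def pt(x,y,z): return np.array([*W(x,y),z])
E
python3 - <<'E'
from h import *
set_gripper(.030)
p=pt(.07,-.008,.2); R=best(p,EX); 
ctrl.movep(p,R); ctrl.movel(pt(.07,-.008,.105),.15)
print(monitor.get_clock(),monitor.get_opening())
print(ctrl.movel(pt(.07,-.008,.072),.02,contact_N=4),monitor.get_eef_pos(),monitor.get_wrist_force())
e=monitor.get_eef_pos(); ctrl.movel([e[0],e[1],e[2]+.004],.05)
print(monitor.get_eef_pos(),monitor.get_wrist_force(),monitor.get_clock())
snap("top","1");snap("side","1")
E
```

```text
5.3833 0.030005727996732047
True [ 0.60995165 -0.03270019  0.07962262] [-1.48678178  1.07799126  6.09843506]
[ 0.61009517 -0.03273539  0.08382262] [ 0.07899169 -0.91902222 -0.19430675] 6.8
```

View pics/side1.png

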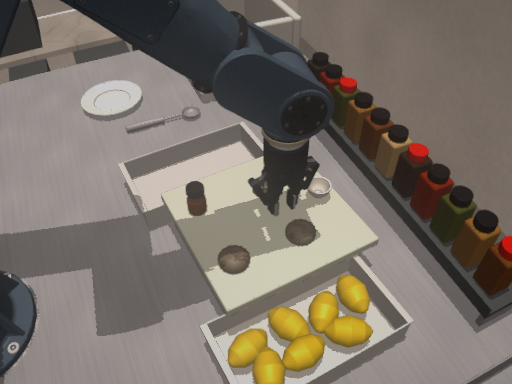

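View pics/top1.png

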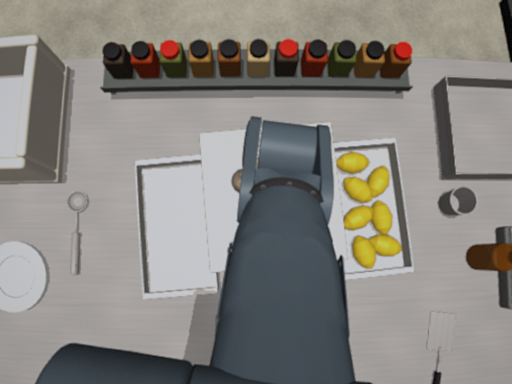

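The board top was felt at TCP z = 0.0796. The fingers stand at about (285,205) in the side view, between the two far shells and clear of the ramekin. Now I'll push the first shell.

```bash
python3 - <<'E'
from h import *
Z=.0833
ctrl.movel(pt(.070,.02,Z),.06)
print(ctrl.movel(pt(.080,.172,Z),.09,contact_N=25),monitor.get_eef_pos(),monitor.get_wrist_force())
snap("side","2a")
ctrl.movel(pt(.080,.172,.19),.2)
ctrl.movel(pt(.04,-.03,.21),.3)
snap("side","2");print(monitor.get_clock())
E
python3 -c "
import cv2,numpy as np
cv2.imwrite('pics/s2.png',np.hstack([cv2.imread('pics/side2a.png')[60:360,80:470],cv2.imread('pics/side2.png')[60:360,80:470]]))"
```

```text
False [0.60652458 0.14712328 0.08330521] [-0.05731641 -0.15829181  0.52745201]
10.9833
```

View pics/s2.png

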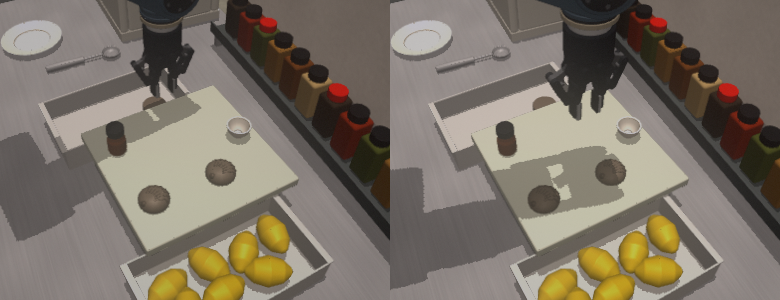

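The first shell is in the pan, at about (235,165) in the side view. Second shell next.

Run:
```python
from h import *
Z=.0833
ctrl.movel(pt(.069,-.131,.20),.25)
print(ctrl.movel(pt(.069,-.131,Z),.12,contact_N=10))
ctrl.movel(pt(.068,-.09,Z),.06)
print(ctrl.movel(pt(.035,.172,Z),.09,contact_N=25),monitor.get_eef_pos(),monitor.get_wrist_force())
snap("side","3a")
ctrl.movel(pt(.035,.172,.19),.2)
ctrl.movel(pt(.04,-.03,.21),.3)
snap("side","3");print(monitor.get_clock())
cv2.imwrite('pics/s3.png',np.hstack([cv2.imread('pics/side3a.png')[60:360,80:470],cv2.imread('pics/side3.png')[60:360,80:470]]))
```

```text
False
False [0.56163445 0.14398655 0.08330115] [-0.64327625  0.74945723  0.1501019 ]
18.2083
```

View pics/s3.png

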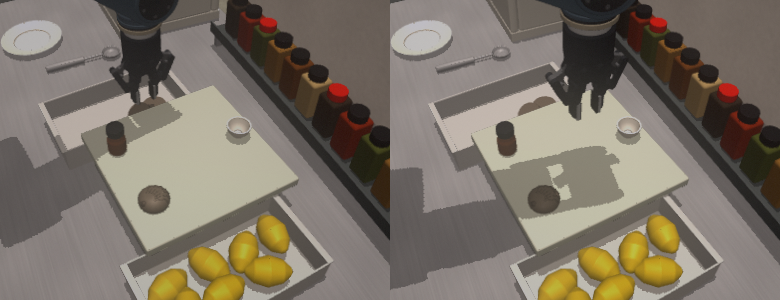

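The second shell is in the pan beside the first. Third shell: I'll push it +x into the middle strip, then check.

Run:
```python
from h import *
Z=.0833
p=pt(-.122,-.071,.20); ctrl.movep(p,best(p,EY))
print(ctrl.movel(pt(-.122,-.071,Z),.12,contact_N=10))
print(ctrl.movel(pt(-.027,-.071,Z),.06,contact_N=20))
ctrl.movel(pt(-.055,-.071,Z),.1)
ctrl.movel(pt(-.075,-.071,.20),.2)
p=pt(.01,-.135,.21); ctrl.movep(p,best(p,EX))
f=snap("side","4");print(monitor.get_clock())
for b in blobs("side",f): print(b)
```

```text
False
False
24.9083
([251, 146, 80, 86, 3407], array([0.6479, 0.0097]), array([0.111 , 0.0315]))
([186, 181, 21, 35, 582], array([0.4687, 0.0566]), array([-0.0642,  0.0917]))
([255, 231, 31, 28, 648], array([ 0.5516, -0.103 ]), array([ 0.0065, -0.0737]))
```

View pics/side4.png

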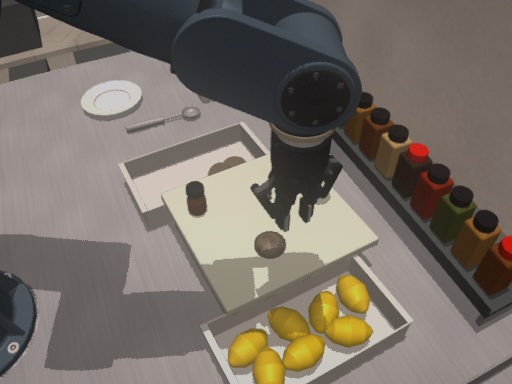

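Third shell is at board (0.007,-0.073), pixel (270,244). The open knuckles are wide, so I'll narrow the fingers a little and pass the jar with x at about +0.022.

Run:
```python
from h import *
Z=.0842
set_gripper(.022)
ctrl.movel(pt(.007,-.133,.15),.2)
print(ctrl.movel(pt(.007,-.133,Z),.12,contact_N=10))
ctrl.movel(pt(.008,-.10,Z),.06)
ctrl.movel(pt(.023,.01,Z),.08,contact_N=10)
print(ctrl.movel(pt(.022,.172,Z),.09,contact_N=10),monitor.get_eef_pos(),monitor.get_wrist_force())
snap("side","5a")
ctrl.movel(pt(.022,.172,.20),.2)
ctrl.movel(pt(.03,-.03,.25),.3)
ctrl.movep(np.array([.40,-.25,.35]),monitor.get_orientation())
snap("side","5");snap("top","5");print(monitor.get_clock())
cv2.imwrite('pics/s5.png',np.hstack([cv2.imread('pics/side5.png')[60:360,80:470],cv2.imread('pics/top5.png')[60:360,80:470]]))
```

```text
FalseTraceback (most recent call last):
  File "<stdin>", line 7, in <module>
bench.PlanningError: the arm cannot follow that straight line within its joint ranges
```

Run:
```python
from h import *
print(np.round(monitor.get_joint_positions(),3),B(monitor.get_eef_pos()),monitor.get_eef_pos()[2],monitor.get_clock())
for s in(1,-1):
  for y in(-.133,-.05,.01,.172):
    q=planner.solve_ik(pt(.022,y,.0842),Rm(EX,s)); print(s,y,None if q is None else np.round(q,3))
```

```text
[-0.31   0.575  1.714 -0.     0.853  2.756] [ 0.00807637 -0.09995375] 0.0842427510065144 27.0083
1 -0.133 [-0.353  0.61   1.647 -0.     0.884 -0.428]
1 -0.05 [-0.219  0.576  1.711 -0.     0.854 -0.294]
1 0.01 [-0.116  0.562  1.738 -0.     0.842 -0.191]
1 0.172 [ 0.173  0.571  1.721 -0.     0.849  0.098]
-1 -0.133 [-0.353  0.61   1.647 -0.     0.884  2.714]
-1 -0.05 [-0.219  0.576  1.711 -0.     0.854  2.847]
-1 0.01 None
-1 0.172 None
```

The last joint was on the wrong half-turn. I'll back off, lift, flip it and continue.

Run:
```python
from h import *
Z=.0842; R=Rm(EX,1)
ctrl.movel(pt(.008,-.133,Z),.08)
ctrl.movel(pt(.008,-.133,.21),.2)
ctrl.movep(pt(.008,-.133,.20),R)
f=snap("side","4b");print(blobs("side",f),monitor.get_clock())
ctrl.movel(pt(.007,-.133,.15),.2)
print(ctrl.movel(pt(.007,-.133,Z),.12,contact_N=10))
ctrl.movel(pt(.008,-.10,Z),.06)
print(ctrl.movel(pt(.023,.01,Z),.08,contact_N=10))
print(ctrl.movel(pt(.022,.172,Z),.09,contact_N=10),monitor.get_eef_pos(),monitor.get_wrist_force())
snap("side","5a")
ctrl.movel(pt(.022,.172,.20),.2)
ctrl.movel(pt(.03,-.03,.25),.3)
ctrl.movep(np.array([.35,-.30,.35]),R)
snap("side","5");snap("top","5");print(monitor.get_clock())
cv2.imwrite('pics/s5.png',np.hstack([cv2.imread('pics/side5.png')[60:360,80:470],cv2.imread('pics/top5.png')[60:360,80:470]]))
```

```text
[([249, 146, 81, 110, 4298], array([ 0.6304, -0.0097]), array([0.0921, 0.0134])), ([186, 181, 21, 35, 581], array([0.4687, 0.0567]), array([-0.0642,  0.0917]))] 31.05
False
False
False [0.54870251 0.14284081 0.0842025 ] [-0.26423202 -1.23456192  0.34056342]
39.35
```

View pics/s5.png

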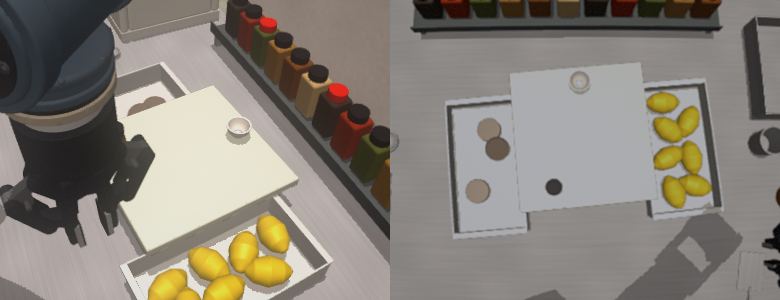

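All three shells lie in the empty pan, at about (488,130), (498,148) and (478,190) in the combined picture. I'll check that nothing moved before handing in.

Run:
```python
from h import *
ctrl.hold(.5)
f=snap("top","6")
g=f.max(2); a=cv2.imread("pics/top0.png").max(2); b=cv2.imread("pics/top5.png").max(2)
for im in(a,g):
    m=(im[225:265,230:258]<90).astype(np.uint8); r,c=np.where(m); print("jar",c.mean()+230,r.mean()+225,len(r))
for q in("ramekin_center",):
    for d in cut_out(q,"top")[:1]: print(d["extent"])
print("motion",np.abs(g[150:300,135:225].astype(int)-b[150:300,135:225]).max())
print(monitor.get_clock(),monitor.get_wrist_force())
job.sign_off()
```

```text
jar 243.42424242424244 246.74242424242425 198
jar 243.42424242424244 246.74242424242425 198
[271.3, 140.2, 17.8, 22.8]
motion 5
39.95 [ 0.37790786 -0.40771763  0.26778609]
the job is handed in; nothing more can be done
```

I pushed the three shells off the board's left edge into the empty pan with the part-open fingertips. The near-right shell went into the middle strip first, to get around the jar. The job was handed in at about 40 s; sign-off gives no verdict.

**Last checks:**
- **Shells:** the top picture showed all three lying in the empty pan, with no visible motion over the last half second. I judged this by eye and did not measure their heights or positions in the pan.
- **Jar:** it appears at exactly the same pixels as at the start.
- **Ramekin:** its outline is within about 2 pixels (roughly 4 mm) of its first detection, which is within the detector's scatter.
- **Arm:** it is parked clear of everything, with about 0.6 N on the wrist. No push triggered its contact stop (10–25 N).

**One thing went wrong:** the third push was refused at first because the last joint was on the wrong half-turn. I backed off, lifted, flipped the gripper and did the push again.

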